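Fine-tune the dining-room radio

TASK

On the radio's top are two double controls; the tuner is the one with the blue pointer knob, inside the metal hoop. Turn that blue inner knob until its white pointer points at the red bead on the hoop, then let go. Do not turn the black ring beneath it, nor the yellow knob of the other control.

Things in the scene. Friction and masses are not known exactly. Their poses are not given: they have to be found in the camera images.
- tuner_inner: Blue pointer knob, upper of the tuner's two. Origin on its axis (z up) at its underside, 1 mm above the black ring, 26 mm above the radio's top. A bar 18 mm wide (y), from x -19 to +31 mm, flat sides 5 to 33 mm above the origin. It points along +x: white stripe and white end there. Turns about z (0.035 N m), stays put; starts 0.5 to 1.5 rad counter-clockwise from above of the bead.
- red_bead (a point): Centre of the top of the red bead, 18 x 16 x 10 mm, on a thin metal hoop (108 mm across, 3 mm thick) fixed on the radio's top around the tuner, concentric with it. The bead is 54 mm from the tuner's axis, its top 10 mm above the radio's top. The point's x axis points outwards from the axis through the bead. Hoop and bead cannot move.
- tuner_outer_dash (a point): White dash on the side of the tuner's black ring, the lower, outer of its two concentric knobs: 68 mm across, 15 mm high, its top 20 mm above the radio's top. The point is on the rim at mid height, 34 mm from the axis. The ring turns easily about the same axis if touched (0.03 N m) and must stay as it is.
- volume_pointer (a point): Top of the pointing end of the yellow knob of the other double control (same sizes as the tuner's, no hoop): 31 mm from its axis, 59 mm above the radio's top. Its axis is 160 mm from the tuner's. It turns easily and must stay as it is. The radio is a fixed wooden box 320 x 190 mm, 80 mm high, with a pale top, standing on the table.

How it is judged:
By the outcome, as a careful person would: the job done as asked, in the order asked, and still so for the second after the job is handed in, with the robot touching nothing.
It also fails if it takes over 29 s, if anything falls off the work surface, if the arm or the gripper's body presses on something with over 40 N, if the wrist force passes 120 N, or if a joint passes its speed limit or range.

ROBOT

A 6-joint arm with a two-finger parallel gripper is mounted at the origin on the work surface. World frame = base frame: x ahead of the robot, y to its left, z up, the work surface at z = 0. Lengths are in m, angles in rad, forces in N, time in s.
With the tool pointing down it reaches from about 0.325 to 0.75 m from the base axis. Payload 7.6 kg.
Tool frame: the origin (TCP) lies midway between the tips of the shut fingers; the grasp point (between the pads) lies 19 mm behind it; z points along the fingers, y is the line along which they close (so a half turn about z gives the same grasp; the last joint's range is limited). The gripper opens to 85 mm and grips with 20 to 120 N. Pads are 22 mm wide; open, the fingers measure 114 mm over their backs; the gripper's body (76 mm by 85 mm) begins 54 mm behind the grasp point. The pads swing forward as they close: fully open they stand 13 mm farther back than shut.
Start: joints at [1.078, 0.052, 1.401, -0, 1.689, -0.07], TCP at [0.215, 0.479, 0.195] pointing down, gripper open.
Joint ranges: [-2.9, 2.9], [-0.91, 2.17], [0.12, 2.37], [-1.06, 4.2], [0.26, 2.73], [-2.93, 2.93]. Speed limits (rad/s): [2.57, 2.57, 3.01, 3.14, 3.14, 3.14].

INTERFACE

Orientations are given as a unit quaternion [x, y, z, w].
In Python, from bench import sense, grab_frame, sign_off gives the robot as it stands.
- The arm moves only by the shell command python3 -m pendant 'ROWS'. ROWS is a JSON object of lists of equal length, an entry for each row: "jaw": the opening, from -1 (shut) to 1 (fully open), so that 0 is half open; "offset": the shift along the world's x, y, z in cm, a list of three; "dr": the turn, a rotation vector about the world's x, y, z in degrees, a list of three. A call has 1 to 5 rows; each row shifts and turns the commanded pose from where the row before left it; what a row does not reach is not made up. A row lasts 1/12 s, in which the tool goes at most 41.7 mm and 7.16 degrees, less where a joint would pass 70% of its speed; a pose out of reach is approached as far as the arm can. A call with a gripper value outside its range is refused whole. The fingers move at their own pace and stop on an object; the grip force is fixed at half the most. Time passes only in rows, so rows that do not move let the fingers close. It gives the time, the measured TCP pose, the force, the opening and the grip force at its end, in the units of the state.
- sense(): the state, without advancing time (a new reading comes with each control period).
- grab_frame(name): name is "scene" or "side" or "wrist"; returns a dict with "pixels" (480x640x3 uint8, blue, green, red), "mtx" (3x3 intrinsics, pixels), "dist_coeffs" ([k1, k2, p1, p2, k3] as OpenCV has them; the pictures are not rectified), "xyz" and "rotation" of the camera in the world; the wrist camera has in their place "mount" (4x4, takes a point from camera to tool coordinates, whose origin is the TCP and whose axes are the flange's). Camera axes: x right, y down, z forward; pixel columns grow to the right and rows downward; lengths in m; the calibration is good to about 2 mm. A picture is of the moment at which its call begins: read the wrist's pose just before it. There is no depth.
- sign_off(): hands the job in; it is judged then, once.
The state is a dict: "time_s": time; "joint_positions": joint angles; "qd": joint speeds; "joint_torque": joint torques, N m; "eef_pos": TCP position; "tool_rot": TCP orientation; "contact_force": force on the tool from outside, world axes, zero at the start; "ft_torque": the same for the moment, N m; "gripper_width": finger opening in m; "grip_force": force on a finger pad.
Only numpy, scipy, OpenCV 4.12 (cv2) and the standard library are available. Lean on these libraries where they do the work, as an engineer would, in place of code of your own. Each camera call takes 0.05 s, during which the arm holds its last target. There are 200 camera calls.

## Working session

There is one attempt and no reset: what is moved stays moved. The work goes in short steps, Python scripts to look and compute and a shell command to move; the robot and the scene stay as the last step left them, time stands still between calls to the robot, and variables do not carry over. Pictures are saved under pics/ and viewed, at most 10 in all, crops included, and the job is handed in when it is done.

```bash
mkdir -p pics; python3 - <<'E'
from bench import *
import cv2,numpy as np,pickle
d={}
s=sense();print({k:np.round(s[k],3) for k in ('time_s','eef_pos','tool_rot','contact_force','gripper_width')})
for n in("scene","side","wrist"):
    f=grab_frame(n);d[n]=f;cv2.imwrite(f"pics/{n}0.png",f["pixels"])
    print(n,f["mtx"],f["dist_coeffs"],f.get("xyz"),f.get("rotation"),f.get("mount"))
pickle.dump((s,d),open("f0.pkl","wb"))
E
```

```text
{'time_s': np.float64(0.0), 'eef_pos': array([0.215, 0.478, 0.194]), 'tool_rot': array([ 0.21 ,  0.978, -0.001, -0.   ]), 'contact_force': array([ 0.254, -0.38 ,  0.316]), 'gripper_width': np.float64(0.085)}
scene [[556.18574661   0.         325.935488  ]
 [  0.         556.18574661 237.72660847]
 [  0.           0.           1.        ]] [-0.03189046  0.          0.          0.          0.        ] [ 0.9426772  -0.43565932  0.55260785] [ 0.8318186   0.29718773 -0.15592576 -0.44209098] None
side [[552.24772756   0.         317.6791267 ]
 [  0.         552.24772756 242.30995359]
 [  0.           0.           1.        ]] [-0.13735377  0.          0.          0.          0.        ] [ 0.48786902 -0.50876731  0.5081207 ] [ 0.87758144 -0.06343811  0.03844846 -0.47365403] None
wrist [[391.62592857   0.         326.34065538]
 [  0.         391.62592857 236.01283666]
 [  0.           0.           1.        ]] [-0.07834544  0.          0.          0.          0.        ] None None [[ 5.77689141e-05 -9.55515027e-01 -2.94942419e-01  7.40878540e-02]
 [ 9.99999334e-01  3.95195432e-04 -1.08443641e-03 -8.60623012e-04]
 [ 1.15275518e-03 -2.94942160e-01  9.55514413e-01 -1.78760667e-01]
 [ 0.00000000e+00  0.00000000e+00  0.00000000e+00  1.00000000e+00]]
```

View pics/scene0.png

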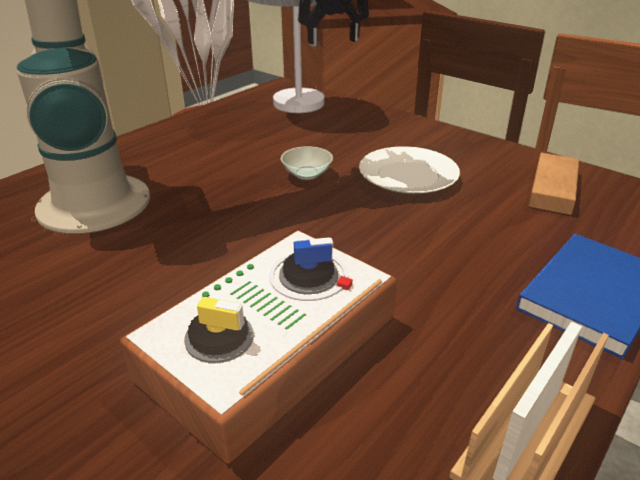

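View pics/side0.png

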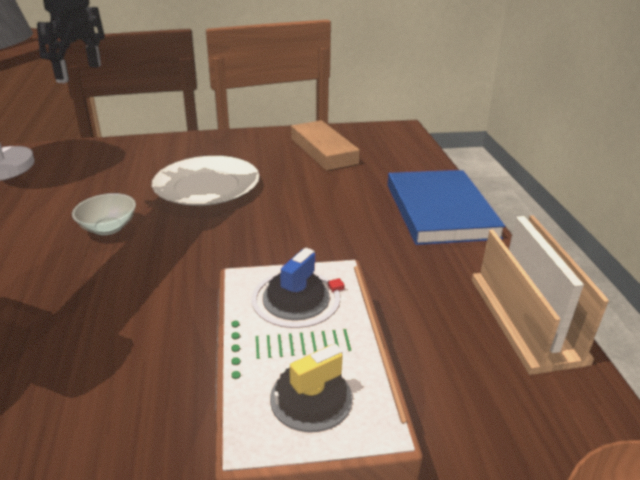

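The scene view shows the tuner at about (311,255) and the red bead at (345,283). In the side view they are at (297,275) and (336,285). The radio is a pale box at the centre, with the yellow knob nearest the camera.

```bash
cat > h.py <<'E'
import cv2,numpy as np
from scipy.spatial.transform import Rotation as R
def pose(f,s=None):
    if "mount" in f and f["mount"] is not None:
        M=np.array(f["mount"]);T=R.from_quat(s["tool_rot"]).as_matrix()
        return T@M[:3,:3],T@M[:3,3]+np.array(s["eef_pos"])
    return R.from_quat(f["rotation"]).as_matrix(),np.array(f["xyz"])
def ray(f,uv,s=None):
    A,c=pose(f,s)
    p=cv2.undistortPoints(np.float64(uv).reshape(-1,1,2),f["mtx"],f["dist_coeffs"]).reshape(-1,2)
    d=np.c_[p,np.ones(len(p))]@A.T
    return c,d/np.linalg.norm(d,axis=1)[:,None]
def plane(f,uv,z,s=None):
    c,d=ray(f,uv,s);return c+d*((z-c[2])/d[:,2])[:,None]
def tri(views):  # [(f,uv,s)]
    A=np.zeros((3,3));b=np.zeros(3);L=[]
    for f,uv,s in views:
        c,d=ray(f,uv,s);P=np.eye(3)-np.outer(d[0],d[0]);A+=P;b+=P@c;L.append((P,c))
    x=np.linalg.solve(A,b);return x,[np.linalg.norm(P@(x-c))*1e3 for P,c in L]
def masks(img):
    h=cv2.cvtColor(img,cv2.COLOR_BGR2HSV);H,S,V=cv2.split(h)
    return {"red":((H<6)|(H>174))&(S>190)&(V>110),"blue":(H>100)&(H<130)&(S>120)&(V>50),"yel":(H>20)&(H<35)&(S>130)&(V>90)}
def blobs(img,k,amin=20):
    m=masks(img)[k].astype(np.uint8);n,l,st,c=cv2.connectedComponentsWithStats(m)
    return [(np.round(c[i],1).tolist(),st[i].tolist()) for i in range(1,n) if st[i][4]>=amin]
E
python3 - <<'E'
import pickle;from h import *
s,d=pickle.load(open("f0.pkl","rb"))
for n in("scene","side","wrist"):
    for k in("red","blue","yel"):print(n,k,blobs(d[n]["pixels"],k))
a=[cv2.resize(d["scene"]["pixels"][225:305,260:365],None,fx=5,fy=5,interpolation=2),cv2.resize(d["side"]["pixels"][240:320,245:350],None,fx=5,fy=5,interpolation=2)]
cv2.imwrite("pics/crop0.png",cv2.resize(np.hstack(a),(798,304)))
E
```

```text
scene red [([344.4, 281.0], [338, 277, 14, 9, 75])]
scene blue [([591.7, 287.9], [518, 234, 122, 125, 8214]), ([311.0, 253.4], [294, 241, 37, 27, 756]), ([531.2, 314.6], [517, 306, 31, 17, 51]), ([587.2, 340.9], [579, 337, 17, 8, 28])]
scene yel [([216.1, 316.0], [197, 297, 42, 36, 960])]
side red []
side blue [([440.9, 201.2], [389, 171, 114, 65, 4864]), ([293.1, 269.6], [282, 254, 32, 33, 357])]
side yel [([313.1, 373.9], [290, 354, 51, 41, 1339])]
wrist red []
wrist blue []
wrist yel []
```

View pics/crop0.png

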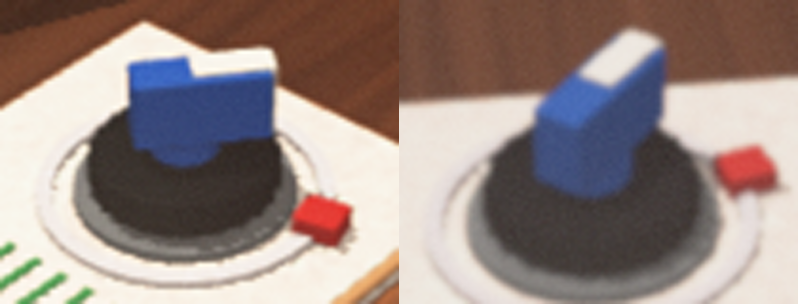

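The crop shows the bar with its white tip end, the black ring, the hoop and the bead. I can read off the bar's four top corners in both views.

```bash
python3 - <<'E'
import pickle;from h import *
s,d=pickle.load(open("f0.pkl","rb"))
S=lambda x,y:(260+x/3.8,225+y/3.8)
D=lambda x,y:(245+(x-399)/3.8,240+y/3.8)
P={"backnear":((131,84),(575,125)),"tipnear":((273,72),(664,48)),"tipfar":((273,50),(634,30)),"backfar":((130,63),(537,107)),"bead":((326,207),(744,158))}
X={}
for k,(a,b) in P.items():
    x,r=tri([(d["scene"],S(*a),None),(d["side"],D(*b),None)]);X[k]=x;print(k,x.round(4),np.round(r,1))
b=(X["backnear"]+X["backfar"])/2;t=(X["tipnear"]+X["tipfar"])/2
v=(t-b)[:2];L=np.linalg.norm(v);ax=b[:2]+v/L*0.019*L/.05
w=X["bead"][:2]-ax
print("len",L,"axis",ax,"ang",np.degrees(np.arctan2(*v[::-1])),"bead r",np.linalg.norm(w),"ang",np.degrees(np.arctan2(*w[::-1])))
# bead top plane check, other knob
for n,k in(("scene",(326,207)),):print(plane(d[n],[S(*k)],.09))
x,r=tri([(d["scene"],(216,302),None),(d["side"],(316,361),None)]);print("vol",x,r)
E
```

```text
backnear [ 5.357e-01 -5.000e-04  1.335e-01] [1.5 1.5]
tipnear [0.5683 0.0371 0.133 ] [1.4 1.4]
tipfar [0.5601 0.0474 0.1335] [1.2 1.2]
backfar [0.5254 0.0107 0.1325] [1. 1.]
bead [0.5948 0.0345 0.0882] [1.4 1.4]
len 0.050113160670387874 axis [0.54334289 0.01923665] ang 47.8384061287484 bead r 0.053680823131900736 ang 16.513333535710892
[[0.5950992  0.03465253 0.09      ]]
vol [ 0.54294616 -0.14276282  0.13604839] [np.float64(2.9538142867858963), np.float64(2.9538142867859936)]
```

```bash
python3 -m pendant '{"jaw":[1,1,1,1,1],"offset":[[2,-3,1],[2,-3,1],[2,-3,1],[2,-3,1],[2,-3,0.5]],"dr":[[0,0,-7],[0,0,-7],[0,0,-7],[0,0,-7],[0,0,-7]]}'
python3 -m pendant '{"jaw":[1,1,1,1,1],"offset":[[2,-3,0],[2,-3,0],[2,-3,0],[2,-3,0],[2,-3,0]],"dr":[[0,0,-7],[0,0,-7],[0,0,-7],[0,0,-7],[0,0,-7]]}'
python3 -m pendant '{"jaw":[1,1,1,1,1],"offset":[[2,-3,0],[2,-3,0],[2,-3,0],[2,-3,0],[2,-3,0]],"dr":[[0,0,-7],[0,0,-7],[0,0,-7],[0,0,-7],[0,0,-7]]}'
python3 -m pendant '{"jaw":[1,1,1],"offset":[[2,0,0],[0,0,0],[0,0,0]],"dr":[[0,0,0],[0,0,0],[0,0,0]]}'
python3 - <<'E'
from bench import *;from h import *;import pickle
s=sense();f=grab_frame("wrist");pickle.dump((s,f),open("w1.pkl","wb"));cv2.imwrite("pics/w1.png",f["pixels"])
T=R.from_quat(s["tool_rot"]).as_matrix();print(np.round(s["eef_pos"],4),T[:,1].round(3),T[:,2].round(4),np.round(s["joint_positions"],2))
E
```

```text
time_s: 0.57
eef_pos: [0.3161, 0.3275, 0.2407]
tool_rot: [0.497, 0.868, 0.001, 0.0]
contact_force: [1.3, 0.8, 1.0]
gripper_width: 0.0856
grip_force: 0.0
time_s: 0.98
eef_pos: [0.4159, 0.1771, 0.2395]
tool_rot: [0.735, 0.678, 0.0, 0.0]
contact_force: [0.1, 0.1, 0.8]
gripper_width: 0.0849
grip_force: 0.0
time_s: 1.4
eef_pos: [0.516, 0.027, 0.2394]
tool_rot: [0.905, 0.426, -0.0, -0.0]
contact_force: [0.4, 1.1, 0.1]
gripper_width: 0.0853
grip_force: 0.0
time_s: 1.65
eef_pos: [0.5354, 0.0285, 0.2386]
tool_rot: [0.904, 0.429, -0.001, -0.0]
contact_force: [-1.0, 0.9, 0.2]
gripper_width: 0.0853
grip_force: 0.0
[0.5354 0.0285 0.2386] [ 0.774 -0.633 -0.002] [-2.1e-03  1.0e-04 -1.0e+00] [-0.02  0.08  1.29  0.    1.78  0.67]
```

View pics/w1.png

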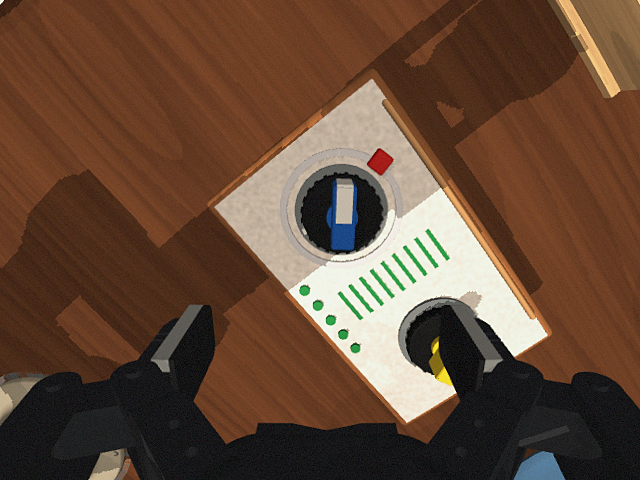

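The wrist view has the tuner at (343,212), its white tip pointing up in the image, the bead at (380,161), and the yellow knob at (440,355). I'll zoom in to read the corners.

```bash
python3 - <<'E'
import pickle;from h import *
s,f=pickle.load(open("w1.pkl","rb"));print(blobs(f["pixels"],"red"),blobs(f["pixels"],"blue"))
cv2.imwrite("pics/w1c.png",cv2.resize(f["pixels"][140:270,270:410],None,fx=4.5,fy=4.5,interpolation=2))
E
```

```text
[([380.1, 161.5], [368, 149, 25, 26, 369])] [([341.7, 224.0], [326, 180, 32, 71, 1065])]
```

View pics/w1c.png

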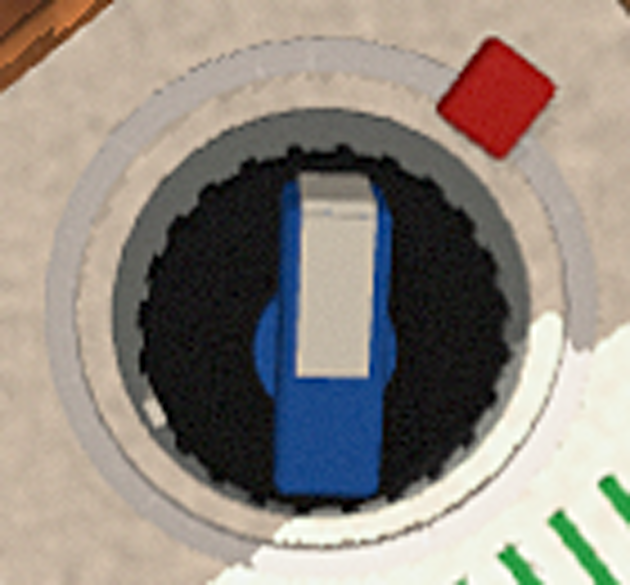

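The crop shows the bar's top face with corners near (280,212), (391,213), (380,497) and (276,495). The bead's centre is at (496,97) and the ring dash at (155,412), all in crop pixels.

```bash
cat >> h.py <<'E'
def frame(X):
    b=(X["BR"]+X["BL"])/2;t=(X["TR"]+X["TL"])/2;v=(t-b)[:2];L=np.linalg.norm(v);a=b[:2]+v/L*.019
    print("z",b[2],t[2],"len",L,"axis",a.round(4),"ang",np.degrees(np.arctan2(v[1],v[0])).round(2))
    if "bead" in X:
        w=X["bead"][:2]-a;print("bead r",np.linalg.norm(w),"z",X["bead"][2],"ang",np.degrees(np.arctan2(w[1],w[0])).round(2))
E
python3 - <<'E'
import pickle;from h import *
s0,d=pickle.load(open("f0.pkl","rb"));s,f=pickle.load(open("w1.pkl","rb"))
S=lambda p:(260+p[0]/3.8,225+p[1]/3.8)
D=lambda p:(245+(p[0]-399)/3.8,240+p[1]/3.8)
W=lambda p:(270+p[0]/4.5-.4,140+p[1]/4.5-.4)
P={"BR":((131,84),(575,125),(380,497)),"TR":((273,72),(664,48),(391,213)),"TL":((273,50),(634,30),(280,212)),"BL":((130,63),(537,107),(276,495)),"bead":((326,207),(744,158),(496,97))}
for sel in("sdw","sw","dw"):
    X={}
    for k,(a,b,c) in P.items():
        V=[v for n,v in zip("sdw",[(d["scene"],S(a),None),(d["side"],D(b),None),(f,W(c),s)]) if n in sel]
        X[k],r=tri(V)
    print(sel,np.round(r,1));frame(X)
X={k:plane(f,[W(c)],.09 if k=="bead" else .139,s)[0] for k,(a,b,c) in P.items()};print("wrist plane",np.linalg.norm(X["TR"]-X["TL"]));frame(X)
# hoop ellipse centre
h=plane(f,[W(p) for p in((45,300),(597,320),(330,37),(320,567))],.083,s);print("hoop",h.round(4),np.linalg.norm(h[0]-h[1]),(h[0]+h[1])/2,(h[2]+h[3])/2)
E
```

```text
sdw [2.6 1.6 1.4]
z 0.13514830174612302 0.13506332706934668 len 0.04951261754306143 axis [0.5437 0.0166] ang 48.84
bead r 0.053400344987311554 z 0.09114426391316216 ang 15.2
sw [1.6 1.6]
z 0.13702926151562964 0.1364190052146019 len 0.04902411908537612 axis [0.5444 0.017 ] ang 49.63
bead r 0.05339737468988506 z 0.09319030683794752 ang 14.77
dw [0.3 0.3]
z 0.1344241070857342 0.1346726404750004 len 0.04924732475505938 axis [0.5431 0.0155] ang 48.92
bead r 0.05322317128500673 z 0.09053981990056258 ang 15.06
wrist plane 0.01769788699529203
z 0.139 0.139 len 0.04785754990074976 axis [0.5438 0.017 ] ang 50.01
bead r 0.0524238265653695 z 0.08999999999999997 ang 13.35
hoop [[ 0.5034  0.0521  0.083 ]
 [ 0.5843 -0.019   0.083 ]
 [ 0.5777  0.0563  0.083 ]
 [ 0.5101 -0.0252  0.083 ]] 0.10770577584051498 [0.5438711  0.01655399 0.083     ] [0.54388267 0.01558398 0.083     ]
```

```bash
python3 -m pendant '{"jaw":[1,1,1,1,1],"offset":[[0.84,-1.22,0],[0,0,-2.5],[0,0,-3],[0,0,-2.5],[0,0,0]],"dr":[[0,0,-1.4],[0,0,0],[0,0,0],[0,0,0],[0,0,0]]}'
python3 -m pendant '{"jaw":[1,1,1,1],"offset":[[0,0,-2.3],[0,0,-2.2],[0,0,0],[0,0,0]],"dr":[[0,0,0],[0,0,0],[0,0,0],[0,0,0]]}'
python3 - <<'E'
from bench import *;from h import *
f=grab_frame("side");s=sense();T=R.from_quat(s["tool_rot"]).as_matrix();print(np.round(s["eef_pos"],4),np.degrees(np.arctan2(T[1,1],T[0,1])))
g=grab_frame("scene")
cv2.imwrite("pics/g1.png",np.hstack([cv2.resize(x["pixels"][y:y+130,c:c+130],None,fx=3,fy=3) for x,y,c in((g,180,245),(f,195,230))]))
E
```

```text
time_s: 2.12
eef_pos: [0.5409, 0.0168, 0.1541]
tool_rot: [0.909, 0.418, -0.004, -0.002]
contact_force: [-0.6, 0.0, -0.4]
gripper_width: 0.0855
grip_force: 0.0
time_s: 2.45
eef_pos: [0.5437, 0.0167, 0.1156]
tool_rot: [0.909, 0.418, -0.0, -0.0]
contact_force: [-0.3, 0.2, 0.3]
gripper_width: 0.0855
grip_force: 0.0
[0.5445 0.0167 0.1168] -40.61261965839186
```

View pics/g1.png

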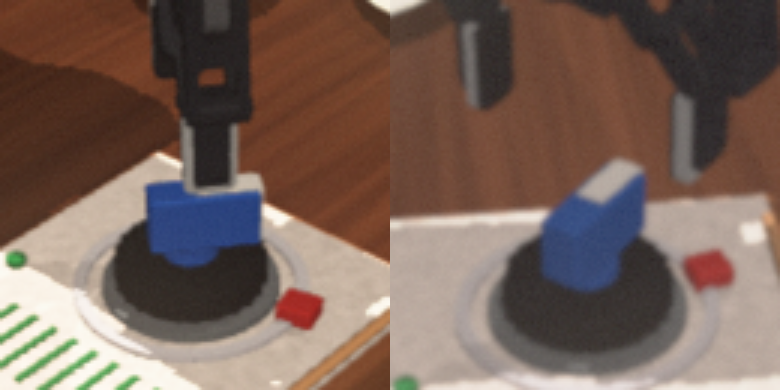

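The fingers straddle the bar, centred on it and clear of the ring. I'll close now.

```bash
python3 -m pendant '{"jaw":[0.3,-0.2,-0.5,-0.5,-0.5],"offset":[[0,0,-0.3],[0,0,0],[0,0,0],[0,0,0],[0,0,0]],"dr":[[0,0,0],[0,0,0],[0,0,0],[0,0,0],[0,0,0]]}'
python3 -m pendant '{"jaw":[-0.7,-1,-1,-1,-1],"offset":[[0,0,0],[0,0,0],[0,0,0],[0,0,0],[0,0,0]],"dr":[[0,0,0],[0,0,0],[0,0,0],[0,0,0],[0,0,0]]}'
```

```text
time_s: 2.97
eef_pos: [0.5439, 0.0166, 0.1119]
tool_rot: [0.909, 0.418, 0.0, 0.0]
contact_force: [0.0, 1.0, 0.7]
gripper_width: 0.0257
grip_force: 0.0
time_s: 3.38
eef_pos: [0.5438, 0.0166, 0.1116]
tool_rot: [0.909, 0.418, -0.0, 0.0]
contact_force: [0.2, 0.3, 0.7]
gripper_width: -0.0003
grip_force: 0.0
```

```bash
python3 - <<'E'
from bench import *;from h import *
f=grab_frame("side");s=sense();print(s["gripper_width"],s["grip_force"],np.round(s["eef_pos"],4),np.round(s["contact_force"],1))
g=grab_frame("scene")
cv2.imwrite("pics/g2.png",np.hstack([cv2.resize(x["pixels"][y:y+130,c:c+130],None,fx=3,fy=3) for x,y,c in((g,180,245),(f,195,230))]))
E
```

```text
-9.353477697621675e-05 0.0 [0.5438 0.0166 0.1116] [-0.3 -0.7 -0.3]
```

View pics/g2.png

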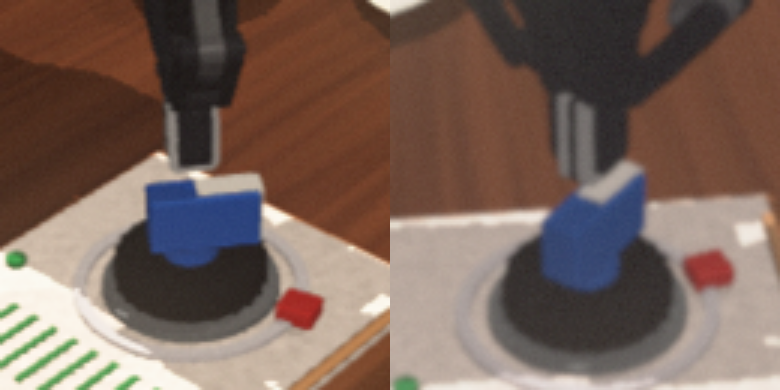

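The fingers shut on air, behind or above the bar. I'll triangulate the fingertips with the same cameras to see where they really are.

```bash
python3 - <<'E'
import pickle;from h import *
s0,d=pickle.load(open("f0.pkl","rb"))
S=lambda p:(245+p[0]/3,180+p[1]/3)
D=lambda p:(230+(p[0]-390)/3,195+p[1]/3)
# lower tip, knob top corners from same crops as a check
for n,a,b in(("tip mid",(194,167),(580,182)),("knob TR",(262,186),(644,173)),("knob BL",(147,187),(543,213)),("bead",(300,303),(710,265))):
    x,r=tri([(d["scene"],S(a),None),(d["side"],D(b),None)]);print(n,x.round(4),np.round(r,1))
from bench import sense
s=sense();print(np.round(s["joint_positions"],4))
A,c=pose(d["scene"])
for P in([.5438,.0166,.1116],):
  for n in("scene","side"):
    A,c=pose(d[n]);q,_=cv2.projectPoints((A.T@(np.array(P)-c)).reshape(1,3),np.zeros(3),np.zeros(3),d[n]["mtx"],d[n]["dist_coeffs"]);print(n,q.ravel())
E
```

```text
tip mid [0.5409 0.0241 0.1406] [1.9 1.9]
knob TR [0.568 0.038 0.134] [2.7 2.7]
knob BL [0.5255 0.0108 0.1334] [0.8 0.8]
bead [0.5955 0.0319 0.0875] [1.5 1.5]
[-3.7300e-02  1.4630e-01  1.4662e+00 -1.0000e-04  1.5290e+00  6.7170e-01]
scene [307.63563247 258.16146038]
side [296.53134554 277.47465717]
```

```bash
python3 - <<'E'
import pickle;from h import *
s0,d=pickle.load(open("f0.pkl","rb"));s,f=pickle.load(open("w1.pkl","rb"))
def near(fr,uv,xy,s=None): # ray point nearest a vertical line
    c,q=ray(fr,[uv],s);q=q[0];t=np.dot(np.array(xy)-c[:2],q[:2])/np.dot(q[:2],q[:2]);p=c+t*q;return p.round(4),(np.linalg.norm(p[:2]-xy)*1e3).round(1)
T=np.array([.5438,.0166]);y=np.array([.759,-.651]);D=lambda p:(230+(p[0]-390)/3,195+p[1]/3);S=lambda p:(245+p[0]/3,180+p[1]/3)
print("side shut",near(d["side"],D((580,182)),T))
for o in(0,.008,.014):print("scene shut",o,near(d["scene"],S((194,168)),T+o*y))
print("open near finger: side",near(d["side"],D((678,180)),T+.0425*y),"scene",near(d["scene"],S((210,191)),T+.05*y))
# wrist: pad inner corners at tool y=+-42.5mm
M=np.array(f["mount"])
for uv,yy in(((212,306),-.0425),((442,306),.0425)):
    p=cv2.undistortPoints(np.float64([[uv]]),f["mtx"],f["dist_coeffs"]).ravel();v=M[:3,:3]@np.r_[p,1]
    for sg in(yy,):
        t=(sg-M[1,3])/v[1];print("wrist tip tool",(M[:3,3]+t*v).round(4))
# yellow knob corner heights as sanity of scene scale: radio top bead etc already ok
E
```

```text
side shut (array([0.5405, 0.0169, 0.1433]), np.float64(3.3))
scene shut 0 (array([0.5462, 0.0187, 0.1474]), np.float64(3.2))
scene shut 0.008 (array([0.5514, 0.0127, 0.1527]), np.float64(2.0))
scene shut 0.014 (array([0.5553, 0.0083, 0.1567]), np.float64(1.2))
open near finger: side (array([ 0.5742, -0.0108,  0.16  ]), np.float64(1.9)) scene (array([ 0.5835, -0.0145,  0.1693]), np.float64(2.3))
wrist tip tool [ 0.0049 -0.0425 -0.0441]
wrist tip tool [ 0.0106  0.0425 -0.0549]
```

The tips really sit about 30–37 mm behind the reported TCP: side view, scene view and the wrist view of the pads agree on this. The sideways position is good. So I'll open, go down about 28 mm and check again.

```bash
python3 -m pendant '{"jaw":[1,1,1,1,1],"offset":[[0,0,0],[0,0,0],[0,0,0],[0,0,0],[0,0,0]],"dr":[[0,0,0],[0,0,0],[0,0,0],[0,0,0],[0,0,0]]}'
python3 -m pendant '{"jaw":[1,1,1,1,1],"offset":[[0,0,0],[0,0,-1],[0,0,-1],[0,0,-0.8],[0,0,0]],"dr":[[0,0,0],[0,0,0],[0,0,0],[0,0,0],[0,0,0]]}'
python3 -m pendant '{"jaw":[0.5,0,-0.3,-0.4,-0.5],"offset":[[0,0,0],[0,0,0],[0,0,0],[0,0,0],[0,0,0]],"dr":[[0,0,0],[0,0,0],[0,0,0],[0,0,0],[0,0,0]]}'
python3 - <<'E'
from bench import *;from h import *
f=grab_frame("side");g=grab_frame("scene")
cv2.imwrite("pics/g3.png",np.hstack([cv2.resize(x["pixels"][y:y+130,c:c+130],None,fx=3,fy=3) for x,y,c in((g,180,245),(f,195,230))]))
E
```

```text
time_s: 3.9
eef_pos: [0.5438, 0.0166, 0.1116]
tool_rot: [0.909, 0.418, 0.0, 0.0]
contact_force: [-0.0, -0.6, 0.5]
gripper_width: 0.0605
grip_force: 0.0
time_s: 4.32
eef_pos: [0.5422, 0.0167, 0.0805]
tool_rot: [0.909, 0.418, -0.002, -0.001]
contact_force: [0.7, -0.2, 0.2]
gripper_width: 0.0853
grip_force: 0.0
time_s: 4.73
eef_pos: [0.544, 0.0166, 0.084]
tool_rot: [0.909, 0.418, 0.0, 0.0]
contact_force: [0.4, 0.0, -0.1]
gripper_width: 0.0256
grip_force: 0.0
```

View pics/g3.png

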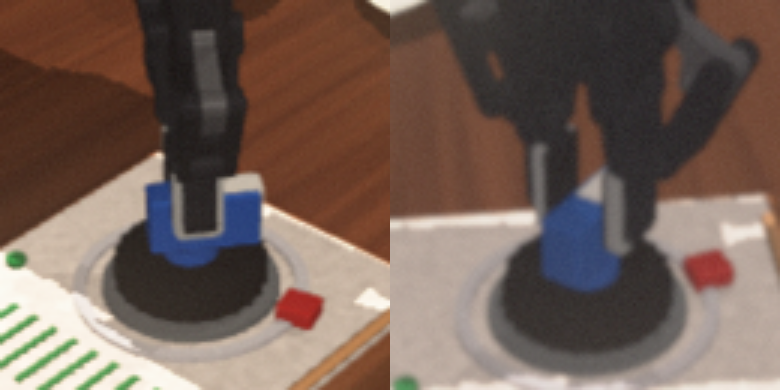

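The pads now straddle the bar on its axis and are clear of the ring, so I can close.

```bash
python3 -m pendant '{"jaw":[-0.6,-0.7,-0.8,-1,-1],"offset":[[0,0,0],[0,0,0],[0,0,0],[0,0,0],[0,0,0]],"dr":[[0,0,0],[0,0,0],[0,0,0],[0,0,0],[0,0,0]]}'
python3 -m pendant '{"jaw":[-1,-1,-1],"offset":[[0,0,0],[0,0,0],[0,0,0]],"dr":[[0,0,0],[0,0,0],[0,0,0]]}'
```

```text
time_s: 5.25
eef_pos: [0.5428, 0.0176, 0.0842]
tool_rot: [0.908, 0.418, -0.001, -0.001]
contact_force: [-6.9, 3.4, 6.3]
gripper_width: 0.0162
grip_force: 58.8
time_s: 5.5
eef_pos: [0.5428, 0.0176, 0.0842]
tool_rot: [0.908, 0.418, -0.001, -0.001]
contact_force: [-7.5, 3.7, 6.8]
gripper_width: 0.0163
grip_force: 58.8
```

```bash
python3 -m pendant '{"jaw":[-1,-1,-1,-1,-1],"offset":[[-0.1,0.1,0],[0,0,0],[0,0,0],[0,0,0],[0,0,0]],"dr":[[0,0,-4],[0,0,-5],[0,0,-5],[0,0,-5],[0,0,-5]]}'
python3 -m pendant '{"jaw":[-1,-1,-1,-1,-1],"offset":[[0,0,0],[0,0,0],[0,0,0],[0,0,0],[0,0,0]],"dr":[[0,0,-5],[0,0,-5.5],[0,0,0],[0,0,0],[0,0,0]]}'
python3 -m pendant '{"jaw":[-0.6,-0.2,0.4,1,1],"offset":[[0,0,0],[0,0,0],[0,0,0],[0,0,0],[0,0,0]],"dr":[[0,0,0],[0,0,0],[0,0,0],[0,0,0],[0,0,0]]}'
python3 -m pendant '{"jaw":[1,1,1,1,1],"offset":[[0,0,0],[0,0,0],[0,0,2],[0,0,3],[0,0,3]],"dr":[[0,0,0],[0,0,0],[0,0,0],[0,0,0],[0,0,0]]}'
python3 -m pendant '{"jaw":[1,1,1,1,1],"offset":[[0,0,3],[0,0,3],[0,0,1.5],[0,0,0],[0,0,0]],"dr":[[0,0,0],[0,0,0],[0,0,0],[0,0,0],[0,0,0]]}'
python3 - <<'E'
from bench import *;from h import *;import pickle
s=sense();f=grab_frame("wrist");pickle.dump((s,f),open("w2.pkl","wb"))
b=blobs(f["pixels"],"red");print(b,blobs(f["pixels"],"blue"));print(np.round(s["eef_pos"],4))
u,v=map(int,b[0][0]);x0,y0=max(u-100,0),max(v-50,0);print(x0,y0)
cv2.imwrite("pics/w2c.png",cv2.resize(f["pixels"][y0:y0+130,x0:x0+140],None,fx=4.5,fy=4.5,interpolation=2))
E
```

```text
time_s: 5.92
eef_pos: [0.5431, 0.0172, 0.0843]
tool_rot: [0.976, 0.217, 0.0, 0.001]
contact_force: [-0.2, -1.8, 1.1]
gripper_width: 0.0166
grip_force: 58.8
time_s: 6.33
eef_pos: [0.5432, 0.017, 0.0842]
tool_rot: [0.991, 0.131, 0.0, 0.001]
contact_force: [-0.3, -4.0, 4.2]
gripper_width: 0.0163
grip_force: 59.0
time_s: 6.75
eef_pos: [0.5425, 0.0181, 0.0831]
tool_rot: [0.992, 0.13, -0.0, -0.0]
contact_force: [0.3, 0.1, -0.5]
gripper_width: 0.0649
grip_force: 0.0
time_s: 7.17
eef_pos: [0.542, 0.0177, 0.1636]
tool_rot: [0.992, 0.13, -0.001, -0.0]
contact_force: [0.9, 1.1, 0.3]
gripper_width: 0.0853
grip_force: 0.0
time_s: 7.58
eef_pos: [0.5431, 0.0177, 0.239]
tool_rot: [0.992, 0.13, 0.001, 0.0]
contact_force: [-0.3, 0.1, -1.9]
gripper_width: 0.0857
grip_force: 0.0
[([327.8, 144.1], [319, 134, 19, 22, 385])] [([327.1, 219.8], [311, 176, 33, 70, 1041])]
[0.5431 0.0177 0.239 ]
227 94
```

View pics/w2c.png

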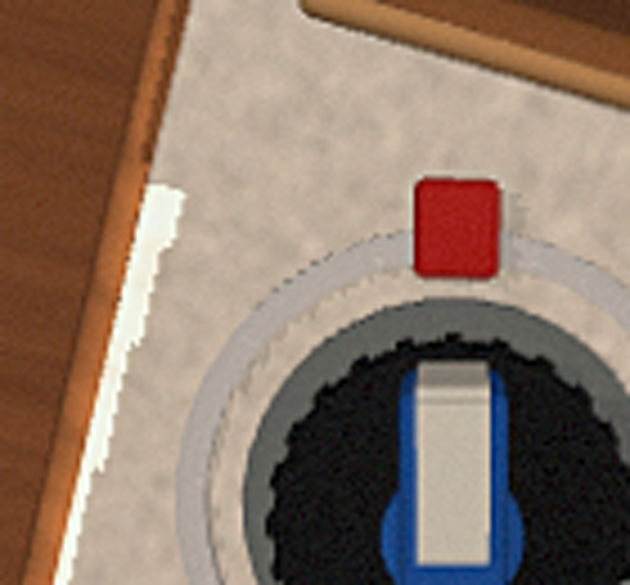

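The pointer now lines up with the bead: stripe centre u≈327.4, bead u≈327.8. One numeric check of the angles, and of the ring's dash and the yellow knob before and after.

```bash
python3 - <<'E'
import pickle;from h import *
from bench import *
s1,f1=pickle.load(open("w1.pkl","rb"));s2,f2=pickle.load(open("w2.pkl","rb"))
ax=np.array([.5433,.0168])
for s,f in((s1,f1),(s2,f2)):
    m=masks(f["pixels"]);p=plane(f,[blobs(f["pixels"],"red")[0][0]],.089,s)[0][:2]-ax
    print("bead",np.degrees(np.arctan2(p[1],p[0])),np.linalg.norm(p))
    # ring side dash: bright grey pixels 31..37 mm from axis at z=.0925
    hsv=cv2.cvtColor(f["pixels"],cv2.COLOR_BGR2HSV)
    v,u=np.mgrid[140:300,240:430];q=plane(f,np.c_[u.ravel(),v.ravel()],.0925,s)[:,:2]-ax
    r=np.hypot(*q.T);br=hsv[140:300,240:430,2].ravel()
    k=(r>.029)&(r<.0345)&(br>110)&(hsv[140:300,240:430,1].ravel()<70)
    a=np.degrees(np.arctan2(q[k,1],q[k,0]));h,e=np.histogram(a,bins=36,range=(-180,180));print("bright bins",[(int(e[i]),int(h[i])) for i in np.argsort(h)[::-1][:4]],)
f,s=f2,s2
C=lambda x,y:(227+x/4.5-.4,94+y/4.5-.4)
for a,b in(((453,400),(453.5,563)),((454,395),(454,563))):
    t=plane(f,[C(*b),C(*a)],.137,s);w=(t[1]-t[0]);print("bar ang",np.degrees(np.arctan2(w[1],w[0])))
    p=plane(f,[blobs(f["pixels"],"red")[0][0]],.09,s)[0]
    n=w[:2]/np.linalg.norm(w[:2]);print("bead off bar line mm",1e3*(n[0]*(p-t[0])[1]-n[1]*(p-t[0])[0]))
_,d=pickle.load(open("f0.pkl","rb"))
for n in("scene","side"):print(blobs(d[n]["pixels"],"yel"),blobs(grab_frame(n)["pixels"],"yel"))
E
```

```text
bead 12.906328068792718 0.05284909079709135
bright bins [(170, 0), (160, 0), (150, 0), (140, 0)]
bead 12.6721809662227 0.0532423160859671
bright bins [(0, 1), (170, 0), (150, 0), (160, 0)]
bar ang 15.100130886791987
bead off bar line mm -0.6544280245495832
bar ang 14.93459408645081
bead off bar line mm -0.4249136759781804
[([216.1, 316.0], [197, 297, 42, 36, 960])] [([216.1, 316.1], [197, 297, 42, 36, 965])]
[([313.1, 373.9], [290, 354, 51, 41, 1339])] [([313.2, 373.9], [290, 355, 51, 40, 1352])]
```

```bash
python3 - <<'E'
import pickle;from h import *
s1,f1=pickle.load(open("w1.pkl","rb"));s,f=pickle.load(open("w2.pkl","rb"))
P=plane(f1,[(304,231.2)],.0925,s1)[0];print(P,np.linalg.norm(P[:2]-[.5433,.0168]))
A,c=pose(f,s);q,_=cv2.projectPoints((A.T@(P-c)).reshape(1,3),np.zeros(3),np.zeros(3),f["mtx"],f["dist_coeffs"]);q=q.ravel()
print("expected crop px",(q-[262,140])*4.5)
cv2.imwrite("pics/w2d.png",cv2.resize(f["pixels"][140:270,262:402],None,fx=4.5,fy=4.5,interpolation=2))
E
```

```text
[0.5075335  0.02303459 0.0925    ] 0.036305816049181996
expected crop px [206.97221072 471.78200144]
```

View pics/w2d.png

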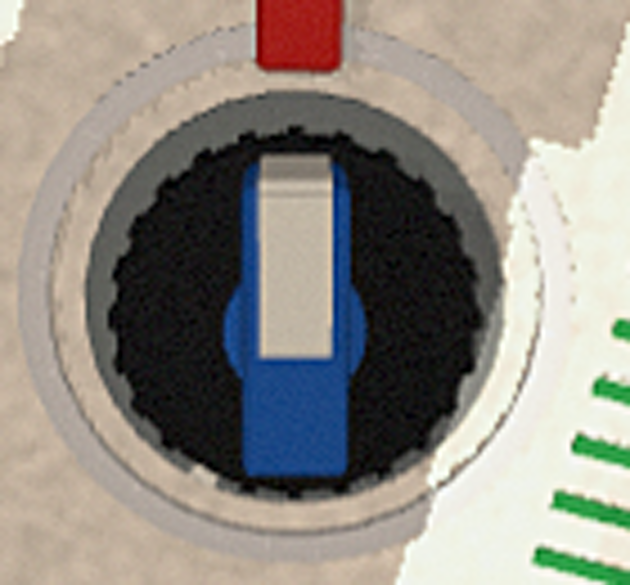

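The pointer, centred at u≈296, lines up with the bead at ≈299 to within about 0.6°. The dash is at (205,475), where I expected it (207,472), so the ring has not moved. The yellow knob is also unchanged and the arm is clear.

```bash
python3 -c "from bench import *;print(sign_off())"
```

```text
the job is handed in; nothing more can be done
None
```

The blue tuner knob now points at the red bead to within about 0.6° by my measurement; the black ring and yellow knob did not move, the arm is clear, and the job is handed in.

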